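# Unlatch the lemon tote and hold its gate open

## Task

Get the lemon tote ready for unloading: squeeze the yellow safety catch fully, then squeeze the red catch fully, each against its black tab, with the gate still shut, and swing the gate by its blue post out past its half-way detent. The spring would pull it back, so finish still holding the gate wide open and steady, about square to the front of the tote or further, with your fingers on it. Leave the lemons, bottle, jug and bowl where they are.

Things in the scene. Friction and masses are not known exactly. Their poses are not given: they have to be found in the camera images.
- tote: Green plastic fruit tote, fixed, 260 mm deep, 386 mm wide, rim 140 mm high. Origin on the counter, below the middle of the gate; z up, x from the gate into the tote, y along the front towards the hinge. The front spans y = -261 to +125 mm, the gate -75 to +85 mm. The gate's swing, on the -x side, is clear.
- yellow_pinch (a point): Pinch point of the yellow catch (fixed, axes as the tote's), 26 mm above the rim, midway between the outer faces of its tabs once squeezed. Tabs are upright, 8 mm thick, 18 mm wide, tops 16 mm above this point, along the tote's x. Outer faces along x: yellow sliding tab -33 mm when locked, -17 mm when squeezed; fixed black tab +17 mm.
- yellow_catch (a joint): Slide of the yellow tab towards its black tab (tote +x), m: 0 = locked, 0.016 = fully squeezed (hard stop). Stiff (about 5 N) and stays where it is pushed, no spring. Until it is squeezed its pin blocks the red catch.
- red_pinch (a point): Pinch point of the red catch (fixed, axes as the tote's), 26 mm above the rim, midway between the outer faces of its tabs once squeezed. Tabs are upright, 8 mm thick, 22 mm wide, tops 16 mm above this point, along the tote's y. Outer faces along y: red sliding tab +32 mm when locked, +16 mm when squeezed; fixed black tab -16 mm.
- red_catch (a joint): Slide of the red tab towards its black tab (tote -y), m: 0 = bolt locks the gate, 0.016 = fully squeezed (hard stop), bolt out. Stiff (about 5 N), stays where it is pushed, no spring.
- gate_post (a point): Centre of the gate's upright blue round pull post (moves with the gate): post 18 mm diameter, from 30 mm below to 22 mm above this point, 180 mm above the counter, 135 mm from the hinge line. Its surroundings above the rim are open; it may turn between the fingers.
- gate_hinge (a point): Point on the gate's vertical hinge line at rim height (axes as the tote's).
- gate (a joint): Opening of the steel bar gate, rad: 0 shut, stop at 1.75; clockwise seen from above. At angle q the post lies from the hinge at -135 sin q mm in the tote's x, -135 cos q mm in its y. A 0.22 N m/rad spring pulls it shut; a sprung detent resists from 0.5 to 1.1 (under 10 N at the post). Let go beyond, it falls back onto the detent. Wide open is beyond 1.3.
- lemon0_center (a point): Centre of a loose whole lemon lying in the tote, 76 mm long, 54 mm thick; leave it.
- lemon1_center (a point): Centre of a loose whole lemon lying in the tote, 76 mm long, 54 mm thick; leave it.
- lemon2_center (a point): Centre of a loose whole lemon lying in the tote, 76 mm long, 54 mm thick; leave it.
- half0_center (a point): Middle of a half lemon, 54 mm diameter, cut face down on the white cutting board (12 mm thick), right of the tote; leave it.
- half1_center (a point): Middle of a half lemon, 54 mm diameter, cut face down on the white cutting board (12 mm thick), right of the tote; leave it.
- bottle_center (a point): Middle of an amber bottle, 64 mm diameter, 190 mm tall, left of the tote; leave it.
- jug_center (a point): Middle of a clear measuring jug, 100 mm diameter, 150 mm tall, left of the tote; leave it.
- bowl_center (a point): Middle of a steel bowl, 130 mm diameter, 60 mm tall, left of the tote; leave it.

How it is judged:
On the way, in this order (a step that is already met when the one before it is completed fails the run):
1. yellow catch squeezed, red still locked, gate shut (value of joint yellow_catch above 0.012 m and value of joint red_catch below 0.006 m and value of joint gate below 0.1 rad), for 0.1 s.
2. red catch squeezed too, gate shut (value of joint each of red_catch, yellow_catch above 0.012 m and value of joint gate below 0.1 rad), for 0.1 s.
3. gate swung past its detent by the fingers (value of joint gate above 1.1 rad and contact force between the fingers and gate above 0.5 N), for 0.1 s.
At the end, for the whole second after the job is handed in: The fingers still hold the gate (contact force over 0.7 N) at an opening of at least 1.3 rad, moving slower than 0.15 rad/s, with both catches squeezed (at least 11 of 16 mm) (value of joint gate between 1.3 and 1.76 rad and contact force between the fingers and gate above 0.7 N and value of joint each of yellow_catch, red_catch above 0.011 m and velocity of joint gate between -0.15 and 0.15 rad/s); the arm keeps its last pose, push and grip.
It fails at once if a lemon shifted by more than 30 mm (distance of any of lemon0_center, lemon1_center, lemon2_center from where it was at the start of the episode above 0.03 m).
It fails at once if a half lemon shifted by more than 30 mm (distance of any of half0_center, half1_center from where it was at the start of the episode above 0.03 m).
It fails at once if the bottle, jug or bowl shifted by more than 30 mm (distance of any of bottle_center, jug_center, bowl_center from where it was at the start of the episode above 0.03 m).
It also fails if it takes over 53 s, if anything falls off the work surface, if the arm or the gripper's body presses on something with over 40 N, if the wrist force passes 120 N, or if a joint passes its speed limit or range.

## Robot

A 6-joint arm with a two-finger parallel gripper is mounted at the origin on the work surface. World frame = base frame: x ahead of the robot, y to its left, z up, the work surface at z = 0. Lengths are in m, angles in rad, forces in N, time in s.
With the tool pointing down it reaches from about 0.2 to 0.875 m from the base axis. Payload 3.4 kg.
Tool frame: the origin (TCP) lies on the centre line of the jaws, within the pads' length; the fingertips stand 14 mm ahead of it and the grasp point (between the pads) lies 5 mm behind it (ctrl.tips_ahead is the distance from the TCP to the fingertips, in m); z points along the fingers, y is the direction in which the jaws open and shut (so a half turn about z gives the same grasp; the last joint's range is limited). The gripper opens to 94 mm and grips with 3 to 60 N. Pads are 16 mm wide; open, the fingers measure 119 mm over their backs; the gripper's body (75 mm by 177 mm) begins 78 mm behind the grasp point.
Start: joints at [1.117, 0.276, 1.505, -0, 1.361, -0.121], TCP at [0.188, 0.543, 0.219] pointing down, gripper open.
Joint ranges: [-2.89, 2.89], [-0.75, 2.08], [0.22, 2.7], [-1.18, 4.32], [0.11, 2.71], [-2.7, 2.7]. Speed limits (rad/s): [2.57, 2.57, 3.14, 3.14, 3.14, 3.14].

## Interface

Orientations are given as a unit quaternion [w, x, y, z].
In Python, from rig import ctrl gives the robot as it stands. The module is installed in compiled form; this text tells all that it offers.
- The arm moves only by the tool send_rows, never from a script. Its argument "increments" is a list of rows, each an object of numbers: "tx", "ty", "tz": the shift along the tool's x, y, z in mm; "twist": the turn about the tool's z in degrees. In form: [{"tx": .., "ty": .., "tz": .., "twist": ..}, ...]. A call has 1 to 20 rows; each row is the pose to reach, as a shift and turn from the pose measured when the call began, along the tool's axes at that moment; what a row does not reach only later rows make up. A row lasts 1/10 s, in which the tool goes at most 50 mm and 8.59 degrees, less where a joint would pass 70% of its speed; a pose out of reach is approached as far as the arm can. A call with a gripper value outside its range is refused whole. "hand" is the gripper's target within -1 to 1 (fully open at 1, half-way at 0, shut at -1), set as the call begins (left out, the last holds). The fingers move at their own pace and stop on an object; "force" is the grip in N (left out, the last holds). Time passes only in rows, so rows that repeat a pose let the fingers close. It gives the time, the measured TCP pose, the force and the opening at its end, in the units of the state.
- ctrl.observe(): the state, without advancing time (a new reading comes with each control period).
- ctrl.capture(name): name is "side" or "top"; returns a dict with "img" (400x640x3 uint8, red, green, blue), "mtx" (3x3 intrinsics, pixels), "R" (3x3) and "t" (3): a world point X has camera coordinates R X + t. Camera axes: x right, y down, z forward; pixel columns grow to the right and rows downward; lengths in m; the calibration is good to about 2 mm. A picture is of the moment at which its call begins. There is no depth.
- ctrl.close_job(): hands the job in, once; it reports no verdict.
The state is a dict: "t": time; "joints": joint angles; "qd": joint speeds; "tau": joint torques, N m; "tcp_pos": TCP position; "eef_rot": TCP orientation; "wrist_force": force on the tool from outside, world axes, zero at the start; "moment": the same for the moment, N m; "gripper_width": finger opening in m.
Only numpy, scipy, OpenCV 4.12 (cv2) and the standard library are available. Lean on these libraries where they do the work, as an engineer would, in place of code of your own. Each camera call takes 0.05 s, during which the arm holds its last target. There are 200 camera calls.

## Working session

There is one attempt and no reset: what is moved stays moved. The work goes in short steps, Python scripts to look and compute and a tool call to move; the robot and the scene stay as the last step left them, time stands still between calls to the robot, and variables do not carry over. Pictures are saved under pics/ and viewed, about 8 in all and at most 12, crops included, and the job is handed in when it is done.

Besides the shell and the picture viewer there is one more tool, called as name(argument=value, ...) on one line, values as JSON. send_rows: Moves the arm, as the interface text tells. Its arguments: {"type":"object","properties":{"increments":{"type":"array","items":{"type":"object","properties":{"tx":{"type":"number"},"ty":{"type":"number"},"tz":{"type":"number"},"twist":{"type":"number"}}}},"hand":{"type":"number"},"force":{"type":"number"}},"required":["increments"]}

```bash
mkdir -p pics
python3 - <<'E'
from rig import ctrl
import cv2,pickle
s=ctrl.observe(); print({k:s[k] for k in("t","tcp_pos","eef_rot","gripper_width","wrist_force")})
for n in("side","top"):
    c=ctrl.capture(n); pickle.dump(c,open(n+"0.pkl","wb")); cv2.imwrite(f"pics/{n}0.png",c["img"][:,:,::-1]); print(n,c["mtx"].tolist(),(-c["R"].T@c["t"]).tolist(),c["R"].tolist())
E
```

```text
{'t': 0.0, 'tcp_pos': array([0.18763641, 0.54295988, 0.21863977]), 'eef_rot': array([-2.39043454e-04,  1.65652281e-01,  9.86183829e-01, -8.48455853e-04]), 'gripper_width': 0.09390904480849048, 'wrist_force': array([ 0.53906256, -0.47252189, -0.70924832])}
side [[398.75579836717463, 0.0, 315.9131244655469], [0.0, 398.75579836717463, 196.47014882305652], [0.0, 0.0, 1.0]] [0.26886082952126145, -0.7647224509464137, 1.0489417385052668] [[0.9198907163321384, -0.391886442417916, -0.015036164902503289], [-0.3131864097259177, -0.7109980669386909, -0.6295998900670446], [0.23604097688523384, 0.5838722163782709, -0.7767740290281278]]
top [[506.78186237931703, 0.0, 312.8907828579818], [0.0, 506.78186237931703, 194.48636152786543], [0.0, 0.0, 1.0]] [0.3584470962576622, -0.06271551037965975, 1.6286279526601288] [[-0.026981950536724485, -0.9996013589811219, -0.008312488696388669], [-0.9905172956599401, 0.02785551033547819, -0.13453459608022134], [0.13471251368656137, 0.00460365800683597, -0.9908740308380293]]
```

View pics/top0.png

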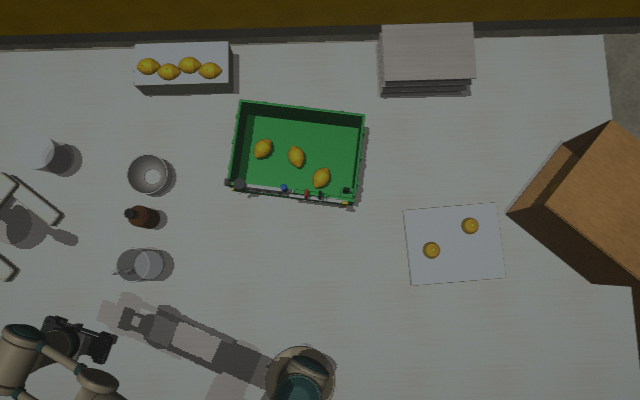

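View pics/side0.png

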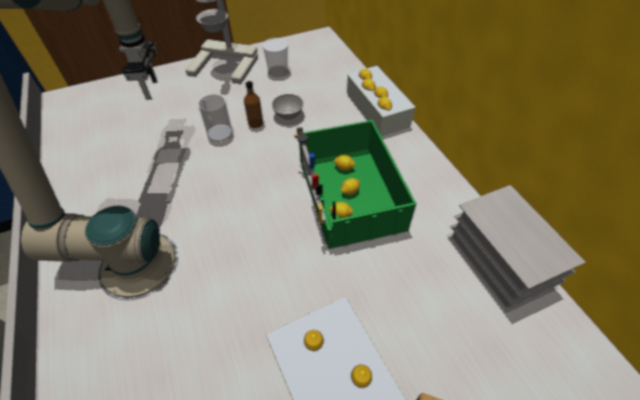

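The top view shows the tote front edge from about (230,185) to (352,205), with the blue post near (284,188), red near (306,194) and yellow near (345,203). I'll enlarge both.

Run:
```python
import cv2
a=cv2.imread("pics/top0.png")[90:215,220:375]; cv2.imwrite("pics/topc.png",cv2.resize(a,None,fx=5,fy=4.8,interpolation=cv2.INTER_CUBIC))
a=cv2.imread("pics/side0.png")[115:255,285:425]; cv2.imwrite("pics/sidec.png",cv2.resize(a,(560,560),interpolation=cv2.INTER_CUBIC))
```

```text
(no output)
```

View pics/topc.png

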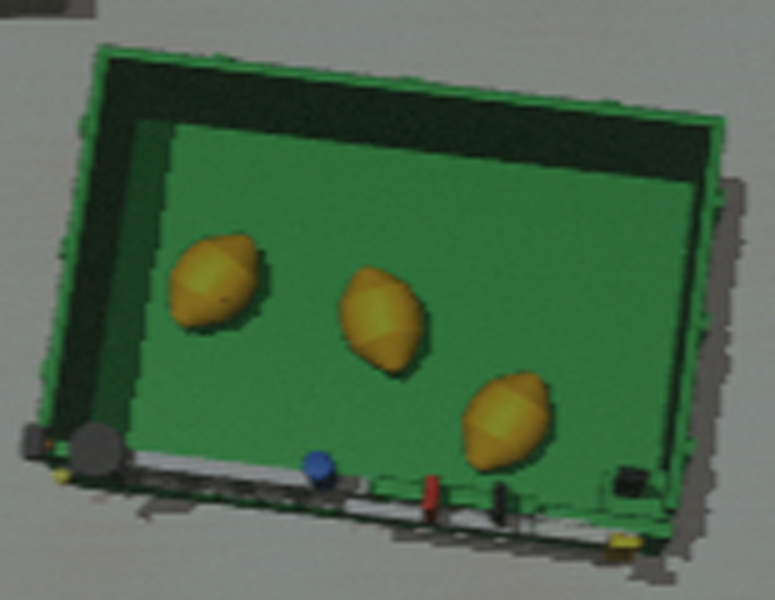

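View pics/sidec.png

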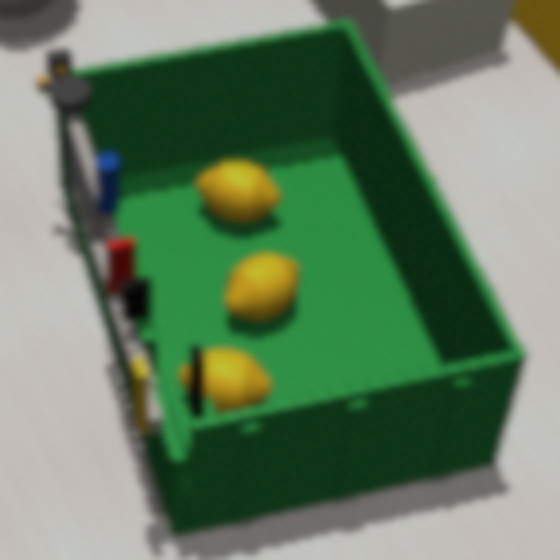

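```bash
cat > h.py <<'E'
import numpy as np,pickle
T,S=pickle.load(open("top0.pkl","rb")),pickle.load(open("side0.pkl","rb"))
def ray(c,u,v,z):
    d=c["R"].T@np.linalg.inv(c["mtx"])@[u,v,1]; o=-c["R"].T@c["t"]; return o+d*(z-o[2])/d[2]
def tc(x,y): return (x+.5)/5-.5+220,(y+.5)/4.8-.5+90
def sc(x,y): return (x+.5)/4-.5+285,(y+.5)/4-.5+115
E
python3 - <<'E'
from h import *
np.set_printoptions(precision=1,suppress=True)
F={"post":(.202,(318,466),(109,158)),"red":(.182,(431,495),(123,243)),"rblk":(.182,(500,502),(137,285)),"yel":(.182,(625,541),(140,363)),"yblk":(.182,(632,475),(196,350)),
"bl":(.14,(100,47),(348,22)),"br":(.14,(722,119),(522,352))}
P={}
for k,(z,t,s) in F.items():
    a=ray(T,*tc(*t),z);b=ray(S,*sc(*s),z);P[k]=a;print(k,a*1e3,b*1e3)
d=P["bl"]-P["br"];print("back width",np.linalg.norm(d)*1e3,"yaw",np.degrees(np.arctan2(-d[0],d[1])))
for k in ("rblk","yblk"):
    e=P[k]-P["red" if k[0]=="r" else "yel"];print(k,e*1e3,np.linalg.norm(e)*1e3,np.degrees(np.arctan2(e[1],e[0])))
E
```

```text
post [577.2  27.8 202. ] [579.1  26.8 202. ]
red [560.8 -35.7 182. ] [562.  -39.4 182. ]
rblk [555.4 -75.3 182. ] [555.3 -80.6 182. ]
yel [ 529.9 -146.5  182. ] [ 529.3 -146.2  182. ]
yblk [ 569.7 -151.9  182. ] [ 569.2 -151.3  182. ]
bl [859.3 159.5 140. ] [855.  153.8 140. ]
br [ 801. -217.  140.] [ 798.1 -217.9  140. ]
back width 380.982542777759 yaw -8.793190441114856
rblk [ -5.4 -39.6   0. ] 39.99869706355865 -97.69985274023452
yblk [39.8 -5.4  0. ] 40.166890047511195 -7.794081418875074
```

Both views agree to a few mm. A helper will convert targets to tool-frame increments.

```bash
cat >> h.py <<'E'
from scipy.spatial.transform import Rotation as Ro
YAW=-8.7
ex=np.array([np.cos(np.radians(YAW)),np.sin(np.radians(YAW)),0]);ey=np.array([-ex[1],ex[0],0])
def state():
    from rig import ctrl
    s=ctrl.observe(); return s,Ro.from_quat(s["eef_rot"],scalar_first=True)
def go(x,y,z,jaw):
    "mm, jaw direction in world degrees"
    s,R=state(); d=R.inv().apply(np.array([x,y,z])-s["tcp_pos"]*1e3)
    yw=R.apply([0,1,0]); a=np.degrees(np.arctan2(yw[1],yw[0])); t=-(jaw-a); t=(t+90)%180-90
    print("t %.2f"%s["t"],"tcp",(s["tcp_pos"]*1e3).round(1),"jaw %.1f"%a,"F",s["wrist_force"].round(1),"w %.1f"%(s["gripper_width"]*1e3),"j",s["joints"].round(2))
    print("-> tx,ty,tz",d.round(1),"twist %.1f"%t)
E
python3 -c "
from h import *
go(557.7,-150.2,260,YAW)"
```

```text
t 0.10 tcp [187.6 543.  218.7] jaw 70.9 F [0.2 0.6 0. ] w 94.0 j [ 1.12  0.28  1.51  0.    1.36 -0.12]
-> tx,ty,tz [-576.2 -534.4  -40.6] twist 79.6
```

send_rows(increments=[{"tz": -30}, {"tx": -30, "ty": -28, "tz": -41, "twist": 4}, {"tx": -62, "ty": -57, "tz": -41, "twist": 8}, {"tx": -94, "ty": -87, "tz": -41, "twist": 13}, {"tx": -127, "ty": -117, "tz": -41, "twist": 17}, {"tx": -160, "ty": -148, "tz": -41, "twist": 22}, {"tx": -192, "ty": -178, "tz": -41, "twist": 26}, {"tx": -225, "ty": -208, "tz": -41, "twist": 31}, {"tx": -257, "ty": -238, "tz": -41, "twist": 35}, {"tx": -290, "ty": -269, "tz": -41, "twist": 40}, {"tx": -322, "ty": -299, "tz": -41, "twist": 44}, {"tx": -355, "ty": -329, "tz": -41, "twist": 49}, {"tx": -387, "ty": -359, "tz": -41, "twist": 53}, {"tx": -420, "ty": -389, "tz": -41, "twist": 58}, {"tx": -452, "ty": -419, "tz": -41, "twist": 62}, {"tx": -485, "ty": -450, "tz": -41, "twist": 67}, {"tx": -517, "ty": -480, "tz": -41, "twist": 71}, {"tx": -550, "ty": -510, "tz": -41, "twist": 76}, {"tx": -576, "ty": -534, "tz": -41, "twist": 80}, {"tx": -576, "ty": -534, "tz": -41, "twist": 80}], hand=1, force=20)

```text
invalid input
```

```bash
python3 -c "
from h import *
go(550,-149.2,168,YAW)"
```

```text
t 0.10 tcp [187.6 543.  218.7] jaw 70.9 F [0.2 0.6 0. ] w 94.0 j [ 1.12  0.28  1.51  0.    1.36 -0.12]
-> tx,ty,tz [-568.6 -535.8   51.4] twist 79.6
```

send_rows(increments=[{"tx": 0, "ty": 0, "tz": -30, "twist": 0}, {"tx": -30, "ty": -28, "tz": -41, "twist": 4}, {"tx": -62, "ty": -57, "tz": -41, "twist": 8}, {"tx": -94, "ty": -87, "tz": -41, "twist": 13}, {"tx": -127, "ty": -117, "tz": -41, "twist": 17}, {"tx": -160, "ty": -148, "tz": -41, "twist": 22}, {"tx": -192, "ty": -178, "tz": -41, "twist": 26}, {"tx": -225, "ty": -208, "tz": -41, "twist": 31}, {"tx": -257, "ty": -238, "tz": -41, "twist": 35}, {"tx": -290, "ty": -269, "tz": -41, "twist": 40}, {"tx": -322, "ty": -299, "tz": -41, "twist": 44}, {"tx": -355, "ty": -329, "tz": -41, "twist": 49}, {"tx": -387, "ty": -359, "tz": -41, "twist": 53}, {"tx": -420, "ty": -389, "tz": -41, "twist": 58}, {"tx": -452, "ty": -419, "tz": -41, "twist": 62}, {"tx": -485, "ty": -450, "tz": -41, "twist": 67}, {"tx": -517, "ty": -480, "tz": -41, "twist": 71}, {"tx": -550, "ty": -510, "tz": -41, "twist": 76}, {"tx": -576, "ty": -534, "tz": -41, "twist": 80}, {"tx": -576, "ty": -534, "tz": -41, "twist": 80}], hand=1, force=20)

```text
t: 2.1
tcp_pos: [0.5593, -0.154, 0.2589]
eef_rot: [0.001, 0.762, 0.647, -0.001]
wrist_force: [-0.3, 0.4, 0.4]
gripper_width: 0.094
```

```bash
python3 -c "
from h import *
go(550,-149.2,168,YAW)"
```

```text
t 2.10 tcp [ 559.3 -154.   258.9] jaw -9.3 F [-0.3  0.4  0.4] w 94.0 j [-0.39  0.27  1.42 -0.    1.45 -0.22]
-> tx,ty,tz [ 3.5 -9.9 90.9] twist -0.6
```

send_rows(increments=[{"tx": 4, "ty": -3, "tz": 0, "twist": 0.6}, {"tx": 4, "ty": -3, "tz": 20, "twist": 0.6}, {"tx": 4, "ty": -3, "tz": 45, "twist": 0.6}, {"tx": 4, "ty": -3, "tz": 70, "twist": 0.6}, {"tx": 4, "ty": -3, "tz": 85, "twist": 0.6}, {"tx": 4, "ty": -3, "tz": 91, "twist": 0.6}, {"tx": 4, "ty": -3, "tz": 91, "twist": 0.6}])

```text
t: 2.8
tcp_pos: [0.5559, -0.1485, 0.1675]
eef_rot: [-0.0, 0.765, 0.644, -0.002]
wrist_force: [-0.0, -0.4, 0.1]
gripper_width: 0.094
```

Run:
```python
from h import *
go(557.7,-150.2,168,YAW)
from rig import ctrl
import cv2
ims=[]
c=ctrl.capture("side")["img"][:,:,::-1][100:240,270:430]; d=ctrl.capture("top")["img"][:,:,::-1][130:230,260:374]
cv2.imwrite("pics/y1.png",np.hstack([cv2.resize(c,(400,350),interpolation=cv2.INTER_CUBIC),cv2.resize(d,(399,350),interpolation=cv2.INTER_CUBIC)]))
```

```text
t 2.80 tcp [ 555.9 -148.5  167.5] jaw -9.9 F [-0.  -0.4  0.1] w 94.0 j [-0.38  0.31  1.59 -0.    1.25 -0.21]
-> tx,ty,tz [-1.4  2.  -0.5] twist -1.2
```

View pics/y1.png

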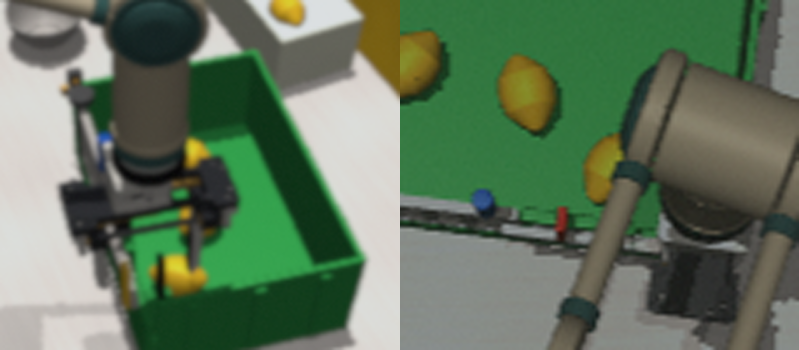

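The open fingers straddle the yellow tab (crop (127,280)) and its black tab (160,277). I'll correct the small twist and offset, then close.

send_rows(increments=[{"tx": -1.4, "ty": 2, "tz": -0.5, "twist": -1.2}, {"tx": -1.4, "ty": 2, "tz": -0.5, "twist": -1.2}, {"tx": -1.4, "ty": 2, "tz": -0.5, "twist": -1.2}])

```text
t: 3.2
tcp_pos: [0.5593, -0.1513, 0.1701]
eef_rot: [0.002, 0.759, 0.651, -0.001]
wrist_force: [-0.5, 0.4, -0.2]
gripper_width: 0.0942
```

send_rows(increments=[{"tx": 0, "ty": 0, "tz": 0, "twist": 0}, {"tx": 0, "ty": 0, "tz": 0, "twist": 0}, {"tx": 0, "ty": 0, "tz": 0, "twist": 0}, {"tx": 0, "ty": 0, "tz": 0, "twist": 0}, {"tx": 0, "ty": 0, "tz": 0, "twist": 0}, {"tx": 0, "ty": 0, "tz": 0, "twist": 0}, {"tx": 0, "ty": 0, "tz": 0, "twist": 0}, {"tx": 0, "ty": 0, "tz": 0, "twist": 0}, {"tx": 0, "ty": 0, "tz": 0, "twist": 0}, {"tx": 0, "ty": 0, "tz": 0, "twist": 0}], hand=-1, force=20)

```text
t: 4.2
tcp_pos: [0.5582, -0.1512, 0.1699]
eef_rot: [0.001, 0.759, 0.651, -0.002]
wrist_force: [-4.5, -0.5, 2.0]
gripper_width: 0.0335
```

```bash
python3 -c "
from h import *
go(557.7,-150.2,168,YAW)"
```

```text
t 4.20 tcp [ 558.2 -151.2  169.9] jaw -8.7 F [-4.5 -0.5  2. ] w 33.5 j [-0.38  0.31  1.58 -0.    1.25 -0.23]
-> tx,ty,tz [ 0.9 -0.6  1.9] twist 0.0
```

Width 33.5 mm, so yellow is fully squeezed. Next: open, rise, and move to red.

send_rows(increments=[{"tx": 0, "ty": 0, "tz": 0, "twist": 0}, {"tx": 0, "ty": 0, "tz": 0, "twist": 0}, {"tx": 0, "ty": 0, "tz": 0, "twist": 0}, {"tx": 0, "ty": 0, "tz": 0, "twist": 0}, {"tx": 0, "ty": 0, "tz": 0, "twist": 0}, {"tx": 0, "ty": 0, "tz": 0, "twist": 0}, {"tx": 0, "ty": 0, "tz": -20, "twist": 0}, {"tx": 0, "ty": 0, "tz": -55, "twist": 0}, {"tx": 0, "ty": 0, "tz": -65, "twist": 0}], hand=1)

```text
t: 5.1
tcp_pos: [0.5601, -0.1516, 0.2382]
eef_rot: [0.004, 0.759, 0.651, -0.0]
wrist_force: [-0.1, 0.3, 0.9]
gripper_width: 0.0938
```

```bash
python3 -c "
from h import *
go(557.1,-65.7,235,YAW)"
```

```text
t 5.10 tcp [ 560.1 -151.6  238.2] jaw -8.7 F [-0.1  0.3  0.9] w 93.8 j [-0.38  0.27  1.47 -0.    1.4  -0.23]
-> tx,ty,tz [ 84.5 -16.    2.7] twist 0.0
```

send_rows(increments=[{"tx": 15, "ty": -3, "tz": 0, "twist": 8}, {"tx": 30, "ty": -6, "tz": 0, "twist": 16}, {"tx": 45, "ty": -9, "tz": 0, "twist": 24}, {"tx": 60, "ty": -12, "tz": 0, "twist": 32}, {"tx": 75, "ty": -15, "tz": 0, "twist": 40}, {"tx": 84.5, "ty": -16, "tz": 0, "twist": 48}, {"tx": 84.5, "ty": -16, "tz": 0, "twist": 56}, {"tx": 84.5, "ty": -16, "tz": 0, "twist": 64}, {"tx": 84.5, "ty": -16, "tz": 0, "twist": 72}, {"tx": 84.5, "ty": -16, "tz": 0, "twist": 80}, {"tx": 84.5, "ty": -16, "tz": 0, "twist": 88}, {"tx": 84.5, "ty": -16, "tz": 0, "twist": 90}, {"tx": 84.5, "ty": -16, "tz": 0, "twist": 90}, {"tx": 84.5, "ty": -16, "tz": 0, "twist": 90}])

```text
t: 6.5
tcp_pos: [0.5569, -0.0656, 0.2372]
eef_rot: [0.003, 0.997, -0.075, 0.002]
wrist_force: [0.9, -0.1, -0.9]
gripper_width: 0.0943
```

Run:
```python
from h import *
go(557.1,-65.7,170,YAW+90)
from rig import ctrl
import cv2
c=ctrl.capture("side")["img"][:,:,::-1][100:240,270:430]; d=ctrl.capture("top")["img"][:,:,::-1][130:230,260:374]
cv2.imwrite("pics/r1.png",np.hstack([cv2.resize(c,(400,350),interpolation=cv2.INTER_CUBIC),cv2.resize(d,(399,350),interpolation=cv2.INTER_CUBIC)]))
```

```text
t 6.50 tcp [556.9 -65.6 237.2] jaw -98.7 F [ 0.9 -0.1 -0.9] w 94.3 j [-0.24  0.24  1.51 -0.    1.39  1.48]
-> tx,ty,tz [-0.1 -0.2 67.2] twist 0.0
```

View pics/r1.png

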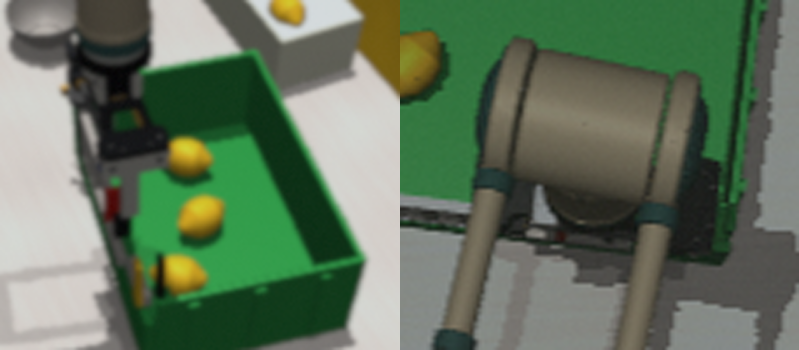

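The yellow tab (140,280) is now next to its black tab (160,275). Red (113,195) and its black tab (122,225) lie below the fingers. Descending and squeezing.

send_rows(increments=[{"tx": 0, "ty": 0, "tz": 15, "twist": 0}, {"tx": 0, "ty": 0, "tz": 35, "twist": 0}, {"tx": 0, "ty": 0, "tz": 55, "twist": 0}, {"tx": 0, "ty": 0, "tz": 67, "twist": 0}, {"tx": 0, "ty": 0, "tz": 67, "twist": 0}, {"tx": 0, "ty": 0, "tz": 67, "twist": 0}])

```text
t: 7.2
tcp_pos: [0.5576, -0.0661, 0.1707]
eef_rot: [0.003, 0.997, -0.076, 0.003]
wrist_force: [0.4, -0.3, 0.0]
gripper_width: 0.0941
```

send_rows(increments=[{"tx": 0, "ty": 0, "tz": 0, "twist": 0}, {"tx": 0, "ty": 0, "tz": 0, "twist": 0}, {"tx": 0, "ty": 0, "tz": 0, "twist": 0}, {"tx": 0, "ty": 0, "tz": 0, "twist": 0}, {"tx": 0, "ty": 0, "tz": 0, "twist": 0}, {"tx": 0, "ty": 0, "tz": 0, "twist": 0}, {"tx": 0, "ty": 0, "tz": 0, "twist": 0}, {"tx": 0, "ty": 0, "tz": 0, "twist": 0}, {"tx": 0, "ty": 0, "tz": 0, "twist": 0}, {"tx": 0, "ty": 0, "tz": 0, "twist": 0}], hand=-1, force=20)

```text
t: 8.2
tcp_pos: [0.5582, -0.0637, 0.1711]
eef_rot: [0.0, 0.997, -0.076, 0.003]
wrist_force: [0.2, 5.9, 1.0]
gripper_width: 0.0316
```

```bash
python3 -c "
from h import *
go(557.1,-65.7,170,YAW+90)"
```

```text
t 8.20 tcp [558.2 -63.7 171.1] jaw -98.7 F [0.2 5.9 1. ] w 31.6 j [-0.24  0.28  1.62  0.    1.23  1.48]
-> tx,ty,tz [-0.8  2.1  1.1] twist 0.0
```

Red width 31.6 mm: fully squeezed. Now to the post.

send_rows(increments=[{"tx": 0, "ty": 0, "tz": 0, "twist": 0}, {"tx": 0, "ty": 0, "tz": 0, "twist": 0}, {"tx": 0, "ty": 0, "tz": 0, "twist": 0}, {"tx": 0, "ty": 0, "tz": 0, "twist": 0}, {"tx": 0, "ty": 0, "tz": 0, "twist": 0}, {"tx": 0, "ty": 0, "tz": 0, "twist": 0}, {"tx": 0, "ty": 0, "tz": -20, "twist": 0}, {"tx": 0, "ty": 0, "tz": -55, "twist": 0}, {"tx": 0, "ty": 0, "tz": -75, "twist": 0}, {"tx": 0, "ty": 0, "tz": -75, "twist": 0}], hand=1)

```text
t: 9.2
tcp_pos: [0.5596, -0.0642, 0.2492]
eef_rot: [0.001, 0.997, -0.076, 0.007]
wrist_force: [1.0, 0.3, 0.4]
gripper_width: 0.0942
```

```bash
python3 -c "
from h import *
go(577.5,27.8,245,YAW)"
```

```text
t 9.20 tcp [559.6 -64.2 249.2] jaw -98.7 F [1.  0.3 0.4] w 94.2 j [-0.24  0.24  1.49 -0.    1.41  1.48]
-> tx,ty,tz [  3.8 -93.6   4.1] twist -90.0
```

send_rows(increments=[{"tx": 0, "ty": -15, "tz": 0, "twist": -8}, {"tx": 1, "ty": -30, "tz": 0, "twist": -16}, {"tx": 2, "ty": -45, "tz": 0, "twist": -24}, {"tx": 3, "ty": -60, "tz": 0, "twist": -32}, {"tx": 4, "ty": -75, "tz": 0, "twist": -40}, {"tx": 4, "ty": -94, "tz": 0, "twist": -48}, {"tx": 4, "ty": -94, "tz": 0, "twist": -56}, {"tx": 4, "ty": -94, "tz": 0, "twist": -64}, {"tx": 4, "ty": -94, "tz": 0, "twist": -72}, {"tx": 4, "ty": -94, "tz": 0, "twist": -80}, {"tx": 4, "ty": -94, "tz": 0, "twist": -88}, {"tx": 4, "ty": -94, "tz": 0, "twist": -90}, {"tx": 4, "ty": -94, "tz": 0, "twist": -90}, {"tx": 4, "ty": -94, "tz": 30, "twist": -90}, {"tx": 4, "ty": -94, "tz": 55, "twist": -90}, {"tx": 4, "ty": -94, "tz": 68, "twist": -90}, {"tx": 4, "ty": -94, "tz": 68, "twist": -90}, {"tx": 4, "ty": -94, "tz": 68, "twist": -90}])

```text
t: 11.0
tcp_pos: [0.5789, 0.0279, 0.1814]
eef_rot: [0.005, 0.759, 0.651, 0.004]
wrist_force: [-0.4, 0.0, 0.4]
gripper_width: 0.0941
```

Run:
```python
from h import *
go(577.5,27.8,180,YAW)
from rig import ctrl
import cv2
c=ctrl.capture("side")["img"][:,:,::-1][100:240,270:430]; d=ctrl.capture("top")["img"][:,:,::-1][130:230,260:374]
cv2.imwrite("pics/g1.png",np.hstack([cv2.resize(c,(400,350),interpolation=cv2.INTER_CUBIC),cv2.resize(d,(399,350),interpolation=cv2.INTER_CUBIC)]))
```

```text
t 11.00 tcp [578.9  27.9 181.4] jaw -8.7 F [-0.4  0.   0.4] w 94.1 j [-0.07  0.3   1.57 -0.    1.26  0.08]
-> tx,ty,tz [-0.3 -1.4  1.3] twist -0.0
```

View pics/g1.png

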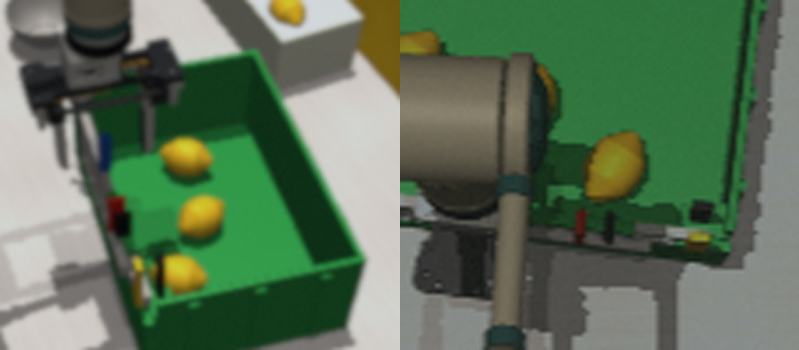

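Both catches are squeezed: red (117,210) touches its black tab, and yellow (698,238) sits close to its own. The fingers straddle the blue post (104,150). Gripping.

send_rows(increments=[{"tx": 0, "ty": 0, "tz": 0, "twist": 0}, {"tx": 0, "ty": 0, "tz": 0, "twist": 0}, {"tx": 0, "ty": 0, "tz": 0, "twist": 0}, {"tx": 0, "ty": 0, "tz": 0, "twist": 0}, {"tx": 0, "ty": 0, "tz": 0, "twist": 0}, {"tx": 0, "ty": 0, "tz": 0, "twist": 0}, {"tx": 0, "ty": 0, "tz": 0, "twist": 0}, {"tx": 0, "ty": 0, "tz": 0, "twist": 0}, {"tx": 0, "ty": 0, "tz": 0, "twist": 0}, {"tx": 0, "ty": 0, "tz": 0, "twist": 0}, {"tx": 0, "ty": 0, "tz": 0, "twist": 0}], hand=-1, force=25)

```text
t: 12.2
tcp_pos: [0.5787, 0.028, 0.1823]
eef_rot: [0.005, 0.759, 0.651, 0.004]
wrist_force: [-1.1, 0.3, 1.5]
gripper_width: 0.0177
```

```bash
python3 -c "
from h import *
go(577.5,27.8,180,YAW)
s,R=state()
for k in range(1,19):
    q=1.5*k/18
    d=135*(-np.sin(q)*ex+(1-np.cos(q))*ey); print('%.2f'%q,R.inv().apply(d).round(1),'%.1f'%np.degrees(q))"
```

```text
t 12.20 tcp [578.7  28.  182.3] jaw -8.7 F [-1.1  0.3  1.5] w 17.7 j [-0.07  0.3   1.57 -0.    1.26  0.08]
-> tx,ty,tz [-0.4 -1.2  2.3] twist -0.0
0.08 [  0.5 -11.2  -0.2] 4.8
0.17 [  1.9 -22.4  -0.3] 9.5
0.25 [  4.2 -33.4  -0.5] 14.3
0.33 [  7.4 -44.2  -0.6] 19.1
0.42 [ 11.5 -54.6  -0.8] 23.9
0.50 [ 16.5 -64.7  -0.9] 28.6
0.58 [ 22.3 -74.4  -1. ] 33.4
0.67 [ 28.9 -83.5  -1.2] 38.2
0.75 [ 36.2 -92.   -1.3] 43.0
0.83 [ 44.2 -99.9  -1.4] 47.7
0.92 [  52.9 -107.1   -1.5] 52.5
1.00 [  62.1 -113.6   -1.6] 57.3
1.08 [  71.8 -119.3   -1.7] 62.1
1.17 [  81.9 -124.1   -1.8] 66.8
1.25 [  92.4 -128.1   -1.8] 71.6
1.33 [ 103.2 -131.2   -1.9] 76.4
1.42 [ 114.3 -133.4   -1.9] 81.2
1.50 [ 125.4 -134.7   -2. ] 85.9
```

send_rows(increments=[{"tx": 0.1, "ty": -5.5, "tz": 0, "twist": 2.4}, {"tx": 0.5, "ty": -11, "tz": 0, "twist": 5}, {"tx": 1.2, "ty": -17, "tz": 0, "twist": 7}, {"tx": 2, "ty": -22.4, "tz": 0, "twist": 9.5}, {"tx": 3, "ty": -28, "tz": 0, "twist": 12}, {"tx": 4.2, "ty": -33.4, "tz": 0, "twist": 14}, {"tx": 5.8, "ty": -39, "tz": -0.5, "twist": 17}, {"tx": 7.4, "ty": -44, "tz": -0.5, "twist": 19}, {"tx": 9.5, "ty": -49.5, "tz": -0.5, "twist": 21.5}, {"tx": 11.5, "ty": -54.6, "tz": -1, "twist": 24}, {"tx": 14, "ty": -59.7, "tz": -1, "twist": 26}, {"tx": 16.5, "ty": -64.7, "tz": -1, "twist": 28.6}, {"tx": 16.5, "ty": -64.7, "tz": -1, "twist": 28.6}], hand=-1, force=35)

```text
t: 13.5
tcp_pos: [0.517, 0.0545, 0.1823]
eef_rot: [0.004, 0.896, 0.444, 0.005]
wrist_force: [0.4, 1.3, -1.3]
gripper_width: 0.0175
```

```bash
python3 -c "
from h import *
H=np.array([577.8,27.9,182])+135*ey
s,R=state(); r=s['tcp_pos']*1e3-H; r[2]=0; q=np.arctan2(-r@ex,-r@ey); print('r %.1f q %.3f'%(np.linalg.norm(r),q))
go(577.5,27.8,182,YAW)
for q in np.linspace(q,1.5,13)[1:]:
    p=H+135*(-np.sin(q)*ex-np.cos(q)*ey); a=R.inv().apply(p-s['tcp_pos']*1e3); yw=R.apply([0,1,0]); print('%.2f'%q,a.round(1),'%.1f'%(np.degrees(np.arctan2(yw[1],yw[0]))-YAW+np.degrees(q)))"
```

```text
r 134.2 q 0.498
t 13.50 tcp [517.   54.5 182.3] jaw -37.3 F [ 0.4  1.3 -1.3] w 17.5 j [-0.03  0.21  1.69 -0.    1.23  0.62]
-> tx,ty,tz [15.4 64.3  1.2] twist -28.6
0.58 [ -0.4 -11.3   0.1] 4.7
0.67 [  1.  -22.4   0. ] 9.5
0.75 [  3.4 -33.5  -0.1] 14.3
0.83 [  6.6 -44.2  -0.2] 19.1
0.92 [ 10.7 -54.7  -0.3] 23.9
1.00 [ 15.7 -64.8  -0.4] 28.7
1.08 [ 21.5 -74.5  -0.5] 33.4
1.17 [ 28.1 -83.6  -0.6] 38.2
1.25 [ 35.5 -92.2  -0.6] 43.0
1.33 [  43.5 -100.1   -0.7] 47.8
1.42 [  52.1 -107.3   -0.7] 52.6
1.50 [  61.4 -113.8   -0.7] 57.4
```

send_rows(increments=[{"tx": 0, "ty": -5.5, "tz": 0, "twist": 2.4}, {"tx": 0, "ty": -11.3, "tz": 0, "twist": 4.7}, {"tx": 0.5, "ty": -17, "tz": 0, "twist": 7}, {"tx": 1, "ty": -22.4, "tz": 0, "twist": 9.5}, {"tx": 2, "ty": -28, "tz": 0, "twist": 12}, {"tx": 3.4, "ty": -33.5, "tz": 0, "twist": 14.3}, {"tx": 5, "ty": -39, "tz": 0, "twist": 16.7}, {"tx": 6.6, "ty": -44.2, "tz": 0, "twist": 19.1}, {"tx": 8.6, "ty": -49.5, "tz": 0, "twist": 21.5}, {"tx": 10.7, "ty": -54.7, "tz": 0, "twist": 23.9}, {"tx": 15.7, "ty": -64.8, "tz": 0, "twist": 28.7}, {"tx": 21.5, "ty": -74.5, "tz": -0.5, "twist": 33.4}, {"tx": 28.1, "ty": -83.6, "tz": -0.5, "twist": 38.2}, {"tx": 35.5, "ty": -92.2, "tz": -0.5, "twist": 43}, {"tx": 43.5, "ty": -100.1, "tz": -0.5, "twist": 47.8}, {"tx": 52.1, "ty": -107.3, "tz": -0.5, "twist": 52.6}, {"tx": 61.4, "ty": -113.8, "tz": -0.5, "twist": 57.4}, {"tx": 61.4, "ty": -113.8, "tz": -0.5, "twist": 57.4}, {"tx": 61.4, "ty": -113.8, "tz": -0.5, "twist": 57.4}, {"tx": 61.4, "ty": -113.8, "tz": -0.5, "twist": 57.4}], hand=-1)

```text
t: 15.5
tcp_pos: [0.4653, 0.1715, 0.1823]
eef_rot: [0.001, 0.999, -0.04, 0.008]
wrist_force: [5.3, -2.5, 0.5]
gripper_width: 0.0173
```

Run:
```python
from h import *
H=np.array([577.8,27.9,182])+135*ey
s,R=state(); r=s['tcp_pos']*1e3-H; r[2]=0; print('r %.1f q %.3f'%(np.linalg.norm(r),np.arctan2(-r@ex,-r@ey)))
go(577.5,27.8,182,YAW)
from rig import ctrl
import cv2
c=ctrl.capture("side")["img"][:,:,::-1][90:240,250:420]; d=ctrl.capture("top")["img"][:,:,::-1][130:250,220:370]
cv2.imwrite("pics/g2.png",np.hstack([cv2.resize(c,(400,350),interpolation=cv2.INTER_CUBIC),cv2.resize(d,(400,350),interpolation=cv2.INTER_CUBIC)]))
```

```text
r 133.3 q 1.496
t 15.50 tcp [465.3 171.5 182.3] jaw -94.6 F [ 5.3 -2.5  0.5] w 17.3 j [ 0.22  0.17  1.74 -0.01  1.21  1.87]
-> tx,ty,tz [123.3 134.3   2.6] twist -85.9
```

View pics/g2.png

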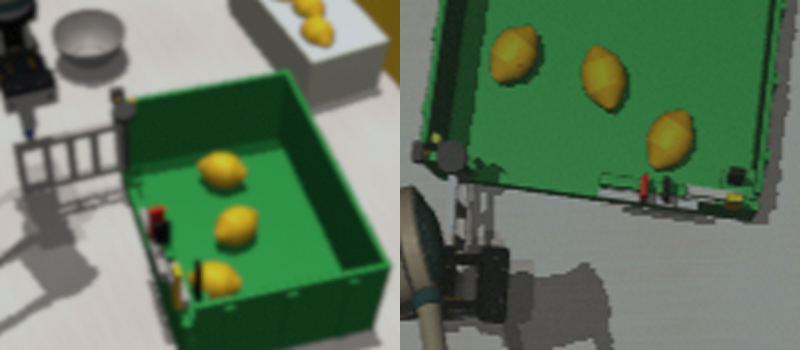

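The gate stands square to the front, with the blue post at (28,133) in the fingers. Both catches are squeezed and the lemons are in place. I'll hold it briefly to settle, then hand in.

send_rows(increments=[{"tx": 0, "ty": 0, "tz": 0, "twist": 0}, {"tx": 0, "ty": 0, "tz": 0, "twist": 0}, {"tx": 0, "ty": 0, "tz": 0, "twist": 0}, {"tx": 0, "ty": 0, "tz": 0, "twist": 0}, {"tx": 0, "ty": 0, "tz": 0, "twist": 0}])

```text
t: 16.1
tcp_pos: [0.4653, 0.1712, 0.1823]
eef_rot: [0.001, 0.999, -0.04, 0.008]
wrist_force: [2.2, -2.1, -0.0]
gripper_width: 0.0176
```

Run:
```python
from h import *
H=np.array([577.8,27.9,182])+135*ey
s,R=state(); r=s['tcp_pos']*1e3-H; r[2]=0; q=np.arctan2(-r@ex,-r@ey); v=abs(s["qd"]).max(); print(q,v,s["gripper_width"],s["wrist_force"])
from rig import ctrl
if 1.4<q<1.6 and v<.05 and s["gripper_width"]>.015: print(ctrl.close_job())
```

```text
1.4932840057514523 0.002788727727521534 0.01764660643005961 [ 2.18695313 -2.13231228 -0.03648772]
the job is handed in; nothing more can be done
None
```

I squeezed the yellow catch, then the red one, and swung the gate open by its blue post. The job was handed in at about 16 s with the gripper still holding the post; no verdict was reported.

- **Catches:** the jaws closed to 33.5 mm on yellow (34 mm expected) and 31.6 mm on red (32 mm expected), so both were fully squeezed with the gate shut. The last picture shows both still squeezed.
- **Gate:** worked out from the tool position, it stands open at about 1.49 rad. The arm was still, with joint speeds below 0.003 rad/s.
- **Grip:** the jaws were 17.6 mm apart on the 18 mm post, with the grip set to 35 N.
- **Other objects:** the lemons in the tote and the bowl look unmoved in the last picture. The bottle, jug and half lemons were outside that crop, so I did not check them at the end.

No check failed. The first move call was refused as invalid, because its first row left out some of the numbers, and I resent it with every row complete. The two cameras differed by up to about 5 mm on the red catch tabs. The squeeze pulled the tool about 2 mm sideways, towards the top camera's position.

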